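# Gather the lenses in the red corner of the tote

### The job

Pick the blue parts tote up by the bar handle over its middle, gripping gently (the handle takes no more than 60 N of grip), and once it is clear of the bench tilt it, red corner lowest, until all three amber lenses have slid together into the red corner. Finish while still holding the tote in the air by the gripper alone, tilted by roughly 30 degrees and still, with the lenses resting in the red corner. Do not touch the lenses with the gripper, and leave everything else on the bench where it is.

Things in the scene. Friction and masses are not known exactly. Their poses are not given: they have to be found in the camera images.
- tote: Open blue plastic parts tote, outside 230 mm (its x) by 160 mm (its y) by 55 mm high, walls and floor 4 mm thick, about 0.25 to 0.5 kg, standing loose on the bench at any yaw. Origin: centre of its underside; z up. A fixed upright handle arches over its middle: two blue uprights 5 mm thick and 22 mm wide outside the long walls (y = -82 and +82 mm) carry a grey bar. One corner, at +x +y, is covered in red outside and on the rim.
- tote_grip (a point): Middle of the grey handle bar, 130 mm above the tote's underside, over its centre; axes as the tote's. The bar is 14 mm wide (along the tote's x), 16 mm high and 170 mm long (along the tote's y): fingers coming from above close along the tote's x.
- red_corner (a point): Inside bottom corner of the tote at the red-marked corner, on the inner floor: 111 mm along the tote's x, 76 mm along its y, 4 mm above its underside. Axes as the tote's.
- lens0: Amber glass lens for a lamp: disc 26 mm across, 10 mm high with a low dome to 14.5 mm, 18 g, lying loose on the tote's floor. Origin: centre of its flat underside. It slides easily: a lone lens starts to move on a slope of about 8 to 12 degrees, but to run along a wall right into the corner the floor should slope some 25 to 40 degrees.
- lens1: Amber glass lens for a lamp: disc 26 mm across, 10 mm high with a low dome to 14.5 mm, 18 g, lying loose on the tote's floor. Origin: centre of its flat underside. It slides easily: a lone lens starts to move on a slope of about 8 to 12 degrees, but to run along a wall right into the corner the floor should slope some 25 to 40 degrees.
- lens2: Amber glass lens for a lamp: disc 26 mm across, 10 mm high with a low dome to 14.5 mm, 18 g, lying loose on the tote's floor. Origin: centre of its flat underside. It slides easily: a lone lens starts to move on a slope of about 8 to 12 degrees, but to run along a wall right into the corner the floor should slope some 25 to 40 degrees.
- screwdriver: Bystander: screwdriver with orange handle, 190 mm long, lying beside a long wall of the tote along its x. Origin: its underside, about mid-length.
- led_board: Bystander: square aluminium board 50 mm by 50 mm, 9 mm high with a yellow chip, near an end of the tote. Origin: centre of its underside.
- meter: Bystander: yellow hand-held test meter 160 mm (x) by 80 mm (y) by 36 mm, lying flat to the robot's left. Origin: centre of its underside.
- jar: Bystander: glass jar 64 mm across, 90 mm high, to the robot's right. Origin: centre of its underside.
- tape: Bystander: green roll 100 mm across, 24 mm high, lying to the left of the tote. Origin: centre of its underside. Fixed lamps, boxes and a bin up to 220 mm high stand along the far edge and the sides of the bench, at least 250 mm from the tote's centre.
- cap_tray: Bystander: white tray 140 mm (x) by 100 mm (y) by 35 mm with metal caps, to the robot's right. Origin: centre of its underside.

How it is judged:
By the outcome, as a careful person would: the job done as asked, in the order asked, and still so for the second after the job is handed in, while the arm keeps its last pose, push and grip.
It also fails if it takes over 38 s, if anything falls off the work surface, if the arm or the gripper's body presses on something with over 40 N, if the wrist force passes 120 N, or if a joint passes its speed limit or range.

### The arm

A 6-joint arm with a two-finger parallel gripper is mounted at the origin on the work surface. World frame = base frame: x ahead of the robot, y to its left, z up, the work surface at z = 0. Lengths are in mm, angles in rad, forces in N, time in s.
With the tool pointing down it reaches from about 325 to 750 mm from the base axis. Payload 7.6 kg.
Tool frame: the origin (TCP) lies on the centre line of the jaws, within the pads' length; the fingertips stand ahead of it and the grasp point (between the pads) lies 5 mm behind it (ctrl.tip_extent is the z of the fingertips in the tool frame, in mm); z points along the fingers, y is the direction in which the jaws open and shut (so a half turn about z gives the same grasp; the last joint's range is limited). The gripper opens to 85 mm and grips with 20 to 120 N. Pads are 22 mm wide; open, the fingers measure 114 mm over their backs; the gripper's body (76 mm by 85 mm) begins 54 mm behind the grasp point. The pads swing forward as they close: fully open they stand 13 mm farther back than shut.
Start: joints at [1.032, 0.052, 1.401, -0, 1.689, -0.07], TCP at [237.191, 468.385, 245.323] pointing down, gripper open.
Joint ranges: [-2.9, 2.9], [-0.91, 2.17], [0.12, 2.37], [-1.06, 4.2], [0.26, 2.73], [-2.93, 2.93]. Speed limits (rad/s): [2.57, 2.57, 3.01, 3.14, 3.14, 3.14].

### API

Orientations are given as a rotation vector (axis times angle).
In Python, from cell import telemetry, cams, finish_job, ctrl gives the robot as it stands. The module is installed in compiled form; this text tells all that it offers.
- The arm moves only by the tool arm_command, never from a script. Its argument "plan" is a list of rows, each a list of 7 numbers: the shift along the tool's x, y, z in units of 50 mm (1.0 is 50 mm), then the turn, a rotation vector about the tool's x, y, z in units of 8 degrees (1.0 is 8 degrees), then the closure, from -1 (fully open) to 1 (shut). A call has 1 to 20 rows; each row is the pose to reach, as a shift and turn from the pose measured when the call began, along the tool's axes at that moment; what a row does not reach only later rows make up. A row lasts 1/10 s, in which the tool goes at most 50 mm and 8.59 degrees, less where a joint would pass 70% of its speed; a pose out of reach is approached as far as the arm can. A call with a gripper value outside its range is refused whole. The fingers move at their own pace and stop on an object; "newtons" is the grip in N (left out, the last holds). Time passes only in rows, so rows that repeat a pose let the fingers close. It gives the time, the measured TCP pose, the force and the opening at its end, in the units of the state.
- telemetry.read_state(): the state, without advancing time (a new reading comes with each control period).
- cams.capture(name): name is "scene" or "top"; returns (picture, depth): 480x640x3 uint8, red, green, blue; 480x640 float32, mm along the optical axis (not along the pixel's ray), 0 where there is no reading.
- cams.camera_model(name): a dict with "fx", "fy", "cx", "cy" (pixels), "dist_coeffs" ([k1, k2, p1, p2, k3] as OpenCV has them; the pictures are not rectified), "R" (3x3) and "t" (3): a world point X has camera coordinates R X + t. Camera axes: x right, y down, z forward; pixel columns grow to the right and rows downward; lengths in mm; the calibration is good to about 2 mm. A picture is of the moment at which its call begins. camera_model takes no time and is no camera call.
- finish_job(): hands the job in, once; it reports no verdict.
The state is a dict: "time_s": time; "q": joint angles; "joint_vel": joint speeds; "tau": joint torques, N m; "eef_pos": TCP position; "tool_rot": TCP orientation; "wrist_force": force on the tool from outside, world axes, zero at the start; "ft_torque": the same for the moment, N m; "gripper_width": opening from 0.0 (shut) to 1.0 (fully open).
Only numpy, scipy, OpenCV 4.12 (cv2) and the standard library are available. Lean on these libraries where they do the work, as an engineer would, in place of code of your own. Each camera call takes 0.05 s, during which the arm holds its last target.

## Working session

There is one attempt and no reset: what is moved stays moved. The work goes in short steps, Python scripts to look and compute and a tool call to move; the robot and the scene stay as the last step left them, time stands still between calls to the robot, and variables do not carry over. Pictures are saved under pics/ and viewed, and the job is handed in when it is done.

Besides the shell and the picture viewer there is one more tool, called by a JSON object that holds its "api" and its "payload", one argument or row to a line. arm_command: Moves the arm, as the interface text tells. Its arguments: {"type":"object","properties":{"plan":{"type":"array","items":{"type":"array","items":{"type":"number"}}},"newtons":{"type":"number"}},"required":["plan"]}

```bash
mkdir -p pics; cat > h.py <<'E'
from cell import telemetry, cams, finish_job, ctrl
import numpy as np, cv2
from scipy.spatial.transform import Rotation as R
def cap(n,f):
    p,d=cams.capture(n); cv2.imwrite('pics/'+f+'.png',p[:,:,::-1]); np.save('pics/'+f+'.npy',d); return p,d
def ray(n,u,v):
    m=cams.camera_model(n);K=np.array([[m['fx'],0,m['cx']],[0,m['fy'],m['cy']],[0,0,1]])
    a=cv2.undistortPoints(np.array([[[u,v]]],float),K,np.array(m['dist_coeffs'],float))[0,0]
    Rm=np.array(m['R']);t=np.array(m['t']);return -Rm.T@t, Rm.T@np.array([a[0],a[1],1.])
def at_z(n,u,v,z):
    o,d=ray(n,u,v); return o+d*(z-o[2])/d[2]
def at_d(n,u,v,dep):
    o,d=ray(n,u,v); return o+d*dep
def tri(*obs):
    A=np.zeros((3,3));b=np.zeros(3)
    for o in obs:
        c,d=ray(*o);d=d/np.linalg.norm(d);P=np.eye(3)-np.outer(d,d);A+=P;b+=P@c
    return np.linalg.solve(A,b)
def proj(n,X):
    m=cams.camera_model(n);K=np.array([[m['fx'],0,m['cx']],[0,m['fy'],m['cy']],[0,0,1]])
    return cv2.projectPoints(np.atleast_2d(X).astype(float),cv2.Rodrigues(np.array(m['R'],float))[0],np.array(m['t'],float),K,np.array(m['dist_coeffs'],float))[0][:,0]
E
python3 - <<'E'
from h import *
cap('scene','s0');cap('top','t0')
np.set_printoptions(precision=3,suppress=True)
for n in('scene','top'):print(cams.camera_model(n))
print(telemetry.read_state(),ctrl.tip_extent)
E
```

```text
{'fx': 500.8189828872905, 'fy': 500.8189828872905, 'cx': 319.04528284287625, 'cy': 238.28052767050926, 'dist_coeffs': array([-0.006,  0.   ,  0.   ,  0.   ,  0.   ]), 'R': array([[-0.269,  0.963,  0.005],
       [ 0.724,  0.205, -0.659],
       [-0.636, -0.173, -0.752]]), 't': array([ 163.574, -334.114, 1788.885])}
{'fx': 479.7395905945449, 'fy': 479.7395905945449, 'cx': 316.04208961972523, 'cy': 235.5661332961995, 'dist_coeffs': array([-0.099,  0.   ,  0.   ,  0.   ,  0.   ]), 'R': array([[-0.021, -1.   ,  0.012],
       [-0.986,  0.019, -0.168],
       [ 0.167, -0.015, -0.986]]), 't': array([  -7.042,  565.871, 1269.675])}
{'time_s': 0.1, 'q': array([ 1.032,  0.053,  1.402,  0.   ,  1.689, -0.07 ]), 'joint_vel': array([-0.   , -0.   , -0.002, -0.001, -0.001, -0.001]), 'tau': array([  0.001, -38.258, -36.099,  -0.   ,   0.005,  -0.   ]), 'eef_pos': array([237.055, 468.157, 244.553]), 'tool_rot': array([-0.73 , -3.055,  0.002]), 'wrist_force': array([-0.252, -0.346, -0.366]), 'ft_torque': array([0.016, 0.001, 0.012]), 'gripper_width': 1.0024428377386778} 14.0
```

View pics/s0.png

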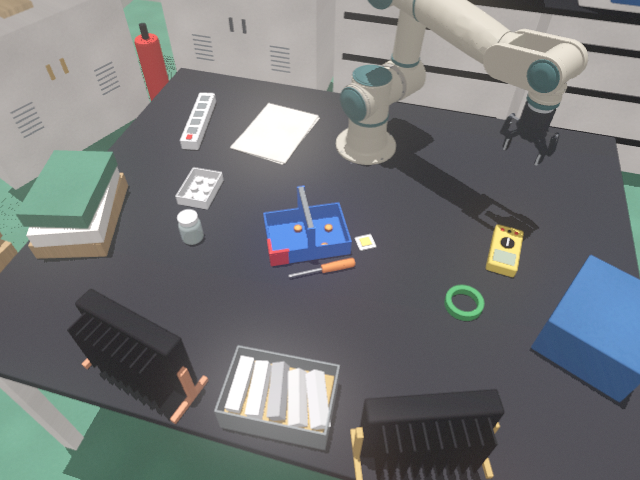

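View pics/t0.png

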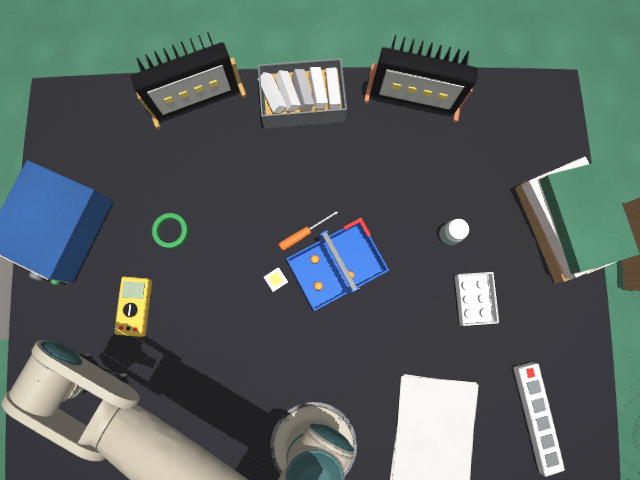

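Scene view: the tote is around (307,235), red corner (275,255). Top view: tote around (338,265), red corner (360,228), lenses near (315,259), (319,286), (350,275). I'll enlarge both.

```bash
python3 - <<'E'
import cv2
a=cv2.imread('pics/t0.png')[200:320,260:410];cv2.imwrite('pics/t0c.png',cv2.resize(a,None,fx=5,fy=5,interpolation=2))
a=cv2.imread('pics/s0.png')[175:290,250:390];cv2.imwrite('pics/s0c.png',cv2.resize(a,None,fx=5,fy=5,interpolation=2))
E
```

```text
(no output)
```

View pics/t0c.png

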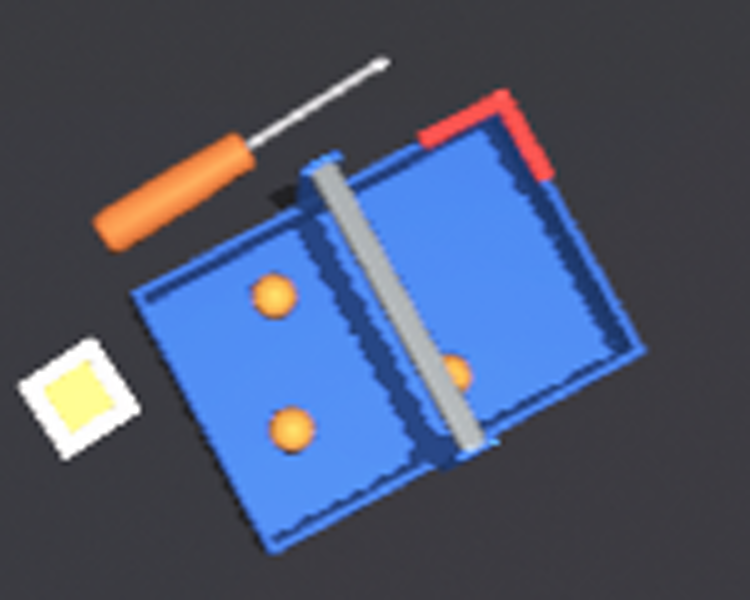

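View pics/s0c.png

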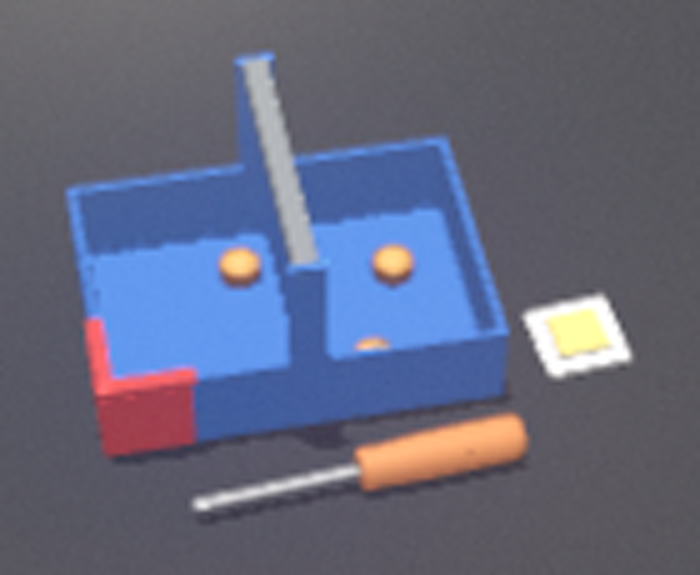

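```bash
python3 - <<'E'
from h import *
np.set_printoptions(precision=1,suppress=True)
T=lambda u,v:('top',260+(u-2)/5,200+(v-2)/5)
S=lambda u,v:('scene',250+(u-2)/5,175+(v-2)/5)
obs=dict(barP=(T(325,168),S(305,262)),barN=(T(472,446),S(258,60)),red=(T(503,92),S(101,388)),xn=(T(645,350),S(70,190)),nn=(T(272,552),S(446,140)),ny=(T(133,292),S(506,332)))
P={k:tri(*v) for k,v in obs.items()}
for k,v in P.items():print(k,v)
c=(P['red']+P['xn']+P['nn']+P['ny'])/4;b=(P['barP']+P['barN'])/2
ex=P['red']+P['xn']-P['ny']-P['nn'];ey=P['red']+P['ny']-P['xn']-P['nn'];bd=P['barP']-P['barN']
print(c,b,[np.degrees(np.arctan2(v[1],v[0])) for v in(ex,ey,bd)],np.linalg.norm(bd))
d=np.load('pics/t0.npy')
for f in(.2,.5,.8):
  u=260+(325+147*f)/5;v=200+(168+278*f)/5
  print('depth bar',at_d('top',u,v,d[int(v+.5),int(u+.5)]))
d=np.load('pics/s0.npy')
for f in(.2,.5,.8):
  u=250+(305-47*f)/5;v=175+(262-202*f)/5
  print('depth bar',at_d('scene',u,v,d[int(v+.5),int(u+.5)]))
for u,v in((274,296),(292,430),(455,374)):print(at_z(*T(u,v),12))
s=telemetry.read_state();print(s['eef_pos'],R.from_rotvec(s['tool_rot']).as_matrix())
E
```

```text
barP [556.1 -39.1 137.2]
barN [ 412.6 -109.4  137.8]
red [ 610.  -140.7   60.7]
xn [ 466.7 -212.1   55.4]
nn [363.   -7.8  53.5]
ny [504.3  63.7  54.9]
[486.  -74.2  56.1] [484.3 -74.3 137.5] [np.float64(-62.87843220167474), np.float64(26.63514610664597), np.float64(26.067831155680476)] 159.80418915971663
depth bar [525.8 -54.5 138.4]
depth bar [482.7 -75.8 138.4]
depth bar [440.  -96.9 137.7]
depth bar [531.1 -50.4 138.3]
depth bar [487.  -71.5 136.3]
depth bar [441.9 -93.3 135.3]
[505.8 -13.2  12. ]
[430.7 -21.6  12. ]
[ 460.  -113.2   12. ]
[237.1 468.2 244.6] [[-0.9  0.5 -0. ]
 [ 0.5  0.9 -0. ]
 [ 0.  -0.  -1. ]]
```

{"api": "arm_command", "payload": {
  "plan": [
    [-9.33,-7.43,-0.3,0,0,15.8,-1],
    [-9.33,-7.43,-0.3,0,0,15.8,-1],
    [-9.33,-7.43,-0.3,0,0,15.8,-1],
    [-9.33,-7.43,-0.3,0,0,15.8,-1],
    [-9.33,-7.43,-0.3,0,0,15.8,-1],
    [-9.33,-7.43,-0.3,0,0,15.8,-1],
    [-9.33,-7.43,-0.3,0,0,15.8,-1],
    [-9.33,-7.43,-0.3,0,0,15.8,-1],
    [-9.33,-7.43,-0.3,0,0,15.8,-1],
    [-9.33,-7.43,-0.3,0,0,15.8,-1],
    [-9.33,-7.43,-0.3,0,0,15.8,-1],
    [-9.33,-7.43,-0.3,0,0,15.8,-1],
    [-9.33,-7.43,-0.3,0,0,15.8,-1],
    [-9.33,-7.43,-0.3,0,0,15.8,-1],
    [-9.33,-7.43,-0.3,0,0,15.8,-1],
    [-9.33,-7.43,-0.3,0,0,15.8,-1],
    [-9.33,-7.43,-0.3,0,0,15.8,-1],
    [-9.33,-7.43,-0.3,0,0,15.8,-1],
    [-9.33,-7.43,-0.3,0,0,15.8,-1],
    [-9.33,-7.43,-0.3,0,0,15.8,-1]
  ],
  "newtons": 50
}}

```text
time_s: 2.1
eef_pos: [485.4, -73.9, 260.0]
tool_rot: [3.055, 0.728, -0.002]
wrist_force: [-0.1, -0.4, 0.6]
gripper_width: 0.996
```

```bash
cat > st.py <<'E'
from h import *
np.set_printoptions(precision=2,suppress=True)
s=telemetry.read_state();M=R.from_rotvec(s['tool_rot']).as_matrix()
print(s['time_s'],s['eef_pos'],'q',s['q'],'F',s['wrist_force'],'T',s['ft_torque'],'w',s['gripper_width']);print(M, 'y az',np.degrees(np.arctan2(M[1,1],M[0,1])))
E
cat > go.py <<'E'
from st import *
import sys
g=np.array(eval(sys.argv[1]),float);az=np.radians(float(sys.argv[2]))
y=np.array([np.cos(az),np.sin(az),0]);z=np.array([0,0,-1.]);T=np.stack([np.cross(y,z),y,z],1)
print('shift',M.T@(g-s['eef_pos'])/50,'turn',np.degrees(R.from_matrix(M.T@T).as_rotvec())/8)
E
python3 go.py "[485,-74,125]" -63.3
```

```text
2.1 [485.37 -73.94 260.02] q [-0.23 -0.05  1.47 -0.    1.72  0.88] F [-0.14 -0.4   0.58] T [0.06 0.01 0.04] w 0.9960297164827685
[[ 0.89  0.45 -0.  ]
 [ 0.45 -0.89 -0.  ]
 [-0.    0.   -1.  ]] y az -63.20849922247962
shift [-0.  -0.   2.7] turn [0.01 0.01 0.01]
```

{"api": "arm_command", "payload": {
  "plan": [
    [0,0,0.4,0,0,0,-1],
    [0,0,0.8,0,0,0,-1],
    [0,0,1.2,0,0,0,-1],
    [0,0,1.6,0,0,0,-1],
    [0,0,2.0,0,0,0,-1],
    [0,0,2.3,0,0,0,-1],
    [0,0,2.5,0,0,0,-1],
    [0,0,2.65,0,0,0,-1],
    [0,0,2.7,0,0,0,-1],
    [0,0,2.7,0,0,0,-1],
    [0,0,2.7,0,0,0,-1]
  ]
}}

```text
time_s: 3.2
eef_pos: [485.7, -74.2, 125.8]
tool_rot: [3.055, 0.728, 0.0]
wrist_force: [0.1, 0.6, 0.0]
gripper_width: 1.0
```

```bash
python3 - <<'E'
from st import *
for n in('scene','top'):
    p,d=cap(n,n+'1')
    u,v=proj(n,[485,-74,100])[0].astype(int);a=p[v-60:v+60,u-80:u+80,::-1];cv2.imwrite('pics/%s1c.png'%n,cv2.resize(a,None,fx=5,fy=5,interpolation=2))
E
```

```text
3.2 [485.66 -74.19 125.79] q [-0.23  0.03  1.67 -0.    1.45  0.88] F [0.11 0.59 0.03] T [ 0.01  0.04 -0.05] w 1.0001867739162633
[[ 0.89  0.45  0.  ]
 [ 0.45 -0.89 -0.  ]
 [-0.    0.   -1.  ]] y az -63.204664894102606
```

View pics/scene1c.png

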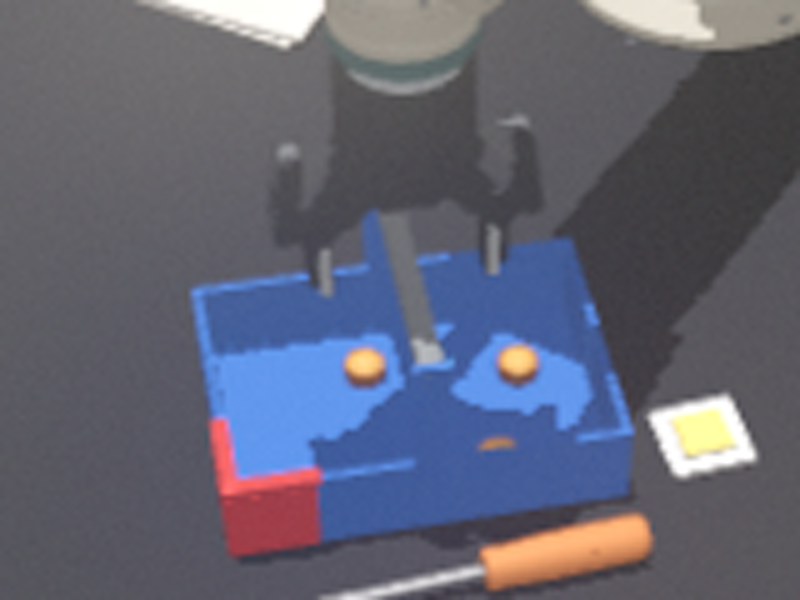

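View pics/top1c.png

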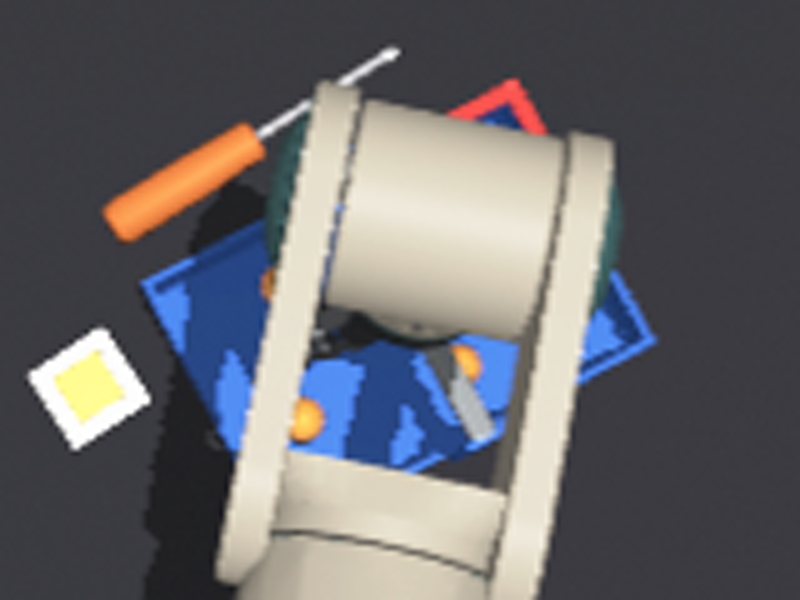

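The scene crop shows the fingers at (325,270) and (492,250) on either side of the bar, which is near (405,260). They're centred, so I'll close.

{"api": "arm_command", "payload": {
  "plan": [
    [0,0,0,0,0,0,-0.4],
    [0,0,0,0,0,0,0],
    [0,0,0,0,0,0,0.3],
    [0,0,0,0,0,0,0.5],
    [0,0,0,0,0,0,0.7],
    [0,0,0,0,0,0,1],
    [0,0,0,0,0,0,1],
    [0,0,0,0,0,0,1],
    [0,0,0,0,0,0,1],
    [0,0,0,0,0,0,1],
    [0,0,0,0,0,0,1],
    [0,0,0,0,0,0,1]
  ],
  "newtons": 50
}}

```text
time_s: 4.5
eef_pos: [485.7, -74.3, 125.9]
tool_rot: [3.054, 0.727, 0.001]
wrist_force: [-1.2, -0.9, 3.5]
gripper_width: 0.154
```

```bash
python3 st.py
```

```text
4.5 [485.7  -74.26 125.92] q [-0.23  0.03  1.67 -0.    1.45  0.88] F [-1.17 -0.95  3.53] T [-0.12  0.19 -0.01] w 0.15430423262585974
[[ 0.89  0.45  0.  ]
 [ 0.45 -0.89 -0.  ]
 [-0.    0.   -1.  ]] y az -63.211713003332
```

{"api": "arm_command", "payload": {
  "plan": [
    [0,0,-0.03,0,0,0,1],
    [0,0,-0.08,0,0,0,1],
    [0,0,-0.15,0,0,0,1],
    [0,0,-0.27,0,0,0,1],
    [0,0,-0.42,0,0,0,1],
    [0,0,-0.6,0,0,0,1],
    [0,0,-0.8,0,0,0,1],
    [0,0,-1.0,0,0,0,1],
    [0,0,-1.2,0,0,0,1],
    [0,0,-1.4,0,0,0,1],
    [0,0,-1.6,0,0,0,1],
    [0,0,-1.8,0,0,0,1],
    [0,0,-2.0,0,0,0,1],
    [0,0,-2.2,0,0,0,1],
    [0,0,-2.37,0,0,0,1],
    [0,0,-2.5,0,0,0,1],
    [0,0,-2.57,0,0,0,1],
    [0,0,-2.6,0,0,0,1],
    [0,0,-2.6,0,0,0,1],
    [0,0,-2.6,0,0,0,1]
  ]
}}

```text
time_s: 6.5
eef_pos: [485.5, -74.0, 255.5]
tool_rot: [3.055, 0.727, -0.001]
wrist_force: [0.2, 0.3, -3.4]
gripper_width: 0.157
```

```bash
cat > look.py <<'E'
from st import *
import sys
for n in('scene','top'):
    p,d=cap(n,n+sys.argv[1])
    u,v=proj(n,s['eef_pos']-[0,0,60])[0].astype(int);a=p[v-75:v+75,u-100:u+100,::-1];cv2.imwrite('pics/%s%sc.png'%(n,sys.argv[1]),cv2.resize(a,None,fx=4,fy=4,interpolation=2));print(n,u-100,v-75)
E
python3 look.py 2
```

```text
6.5 [485.45 -73.99 255.47] q [-0.23 -0.05  1.48 -0.    1.71  0.88] F [ 0.25  0.26 -3.41] T [ 0.02 -0.06  0.01] w 0.15673240340559869
[[ 0.89  0.45 -0.  ]
 [ 0.45 -0.89 -0.  ]
 [-0.    0.   -1.  ]] y az -63.2095726780609
scene 205 116
top 240 182
```

View pics/scene2c.png

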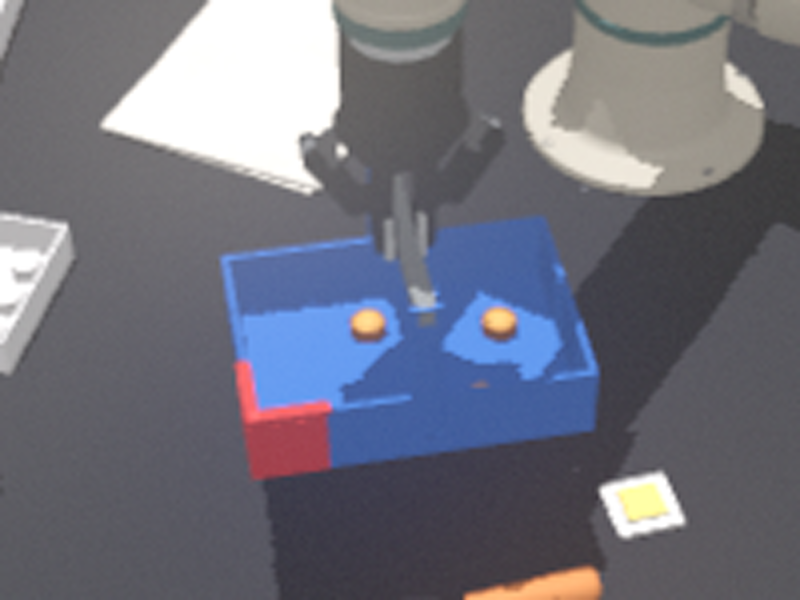

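View pics/top2c.png

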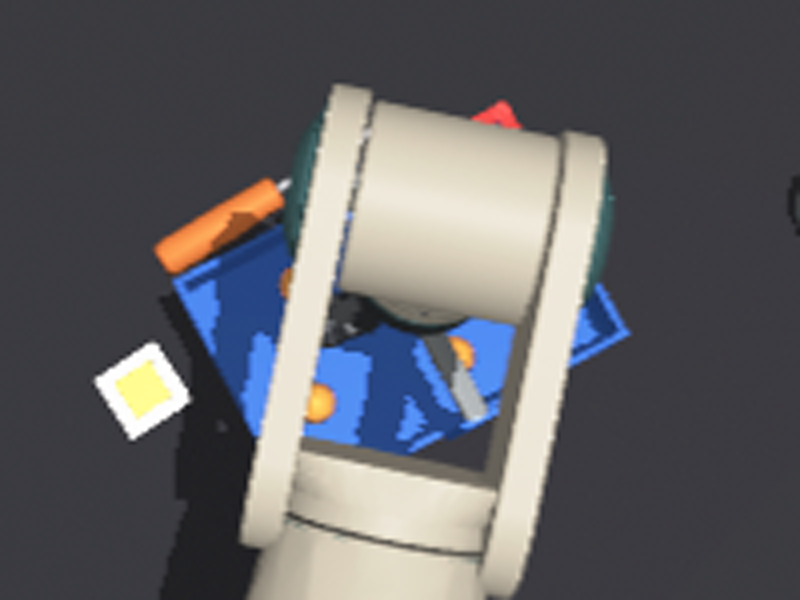

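{"api": "arm_command", "payload": {
  "plan": [
    [0,0,0,0.03,-0.03,0,1],
    [0,0,0,0.1,-0.1,0,1],
    [0,0,0,0.2,-0.2,0,1],
    [0,0,0,0.32,-0.32,0,1],
    [0,0,0,0.45,-0.45,0,1],
    [0,0,0,0.58,-0.58,0,1],
    [0,0,0,0.7,-0.7,0,1],
    [0,0,0,0.82,-0.82,0,1],
    [0,0,0,0.95,-0.95,0,1],
    [0,0,0,1.08,-1.08,0,1],
    [0,0,0,1.2,-1.2,0,1],
    [0,0,0,1.32,-1.32,0,1],
    [0,0,0,1.45,-1.45,0,1],
    [0,0,0,1.58,-1.58,0,1],
    [0,0,0,1.67,-1.67,0,1],
    [0,0,0,1.74,-1.74,0,1],
    [0,0,0,1.78,-1.78,0,1],
    [0,0,0,1.8,-1.8,0,1],
    [0,0,0,1.8,-1.8,0,1],
    [0,0,0,1.8,-1.8,0,1]
  ]
}}

```text
time_s: 8.6
eef_pos: [485.5, -74.0, 255.6]
tool_rot: [-2.844, -0.677, 0.447]
wrist_force: [0.3, 0.2, -2.9]
gripper_width: 0.154
```

```bash
python3 look.py 3
```

```text
8.6 [485.46 -73.97 255.62] q [-0.24  0.22  1.23  0.03  2.05  0.87] F [ 0.34  0.21 -2.91] T [-0.12 -0.36  0.01] w 0.1542737445579596
[[ 0.85  0.41 -0.33]
 [ 0.46 -0.88  0.11]
 [-0.25 -0.24 -0.94]] y az -65.05883807801546
scene 205 116
top 240 182
```

View pics/scene3c.png

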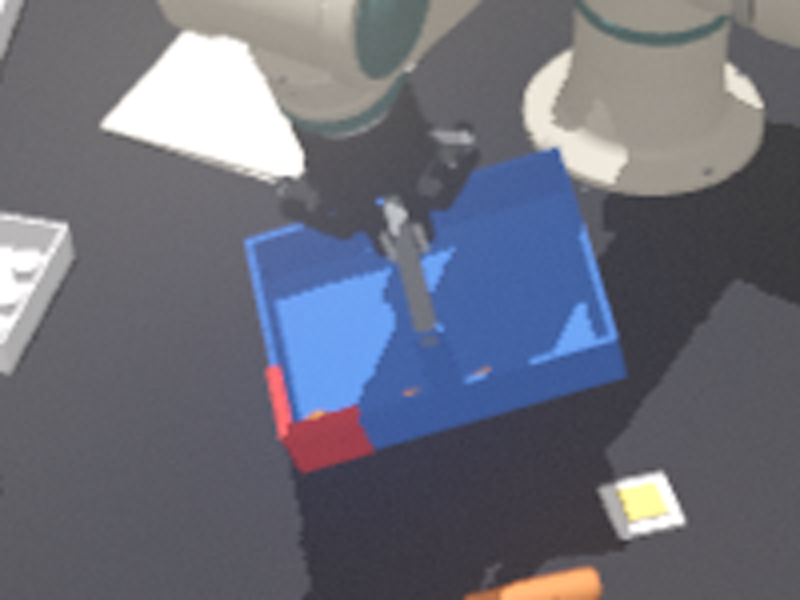

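View pics/top3c.png

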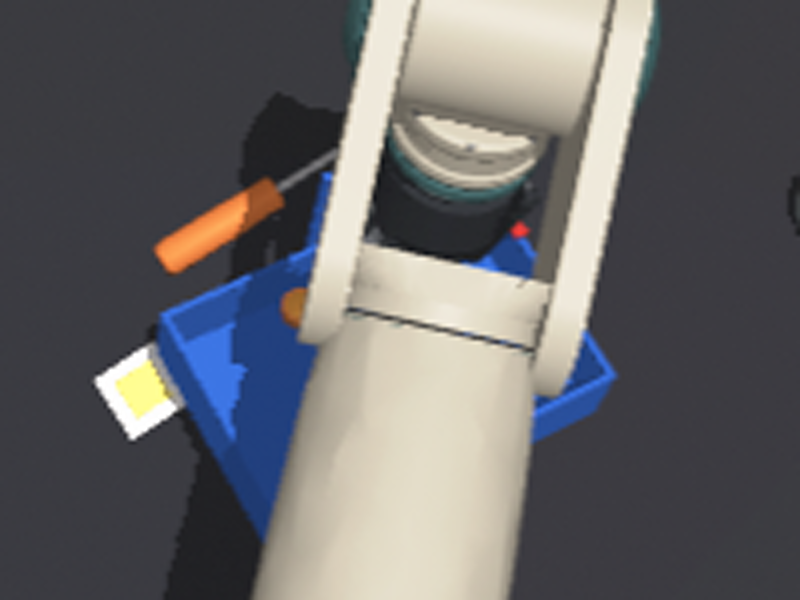

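The scene crop shows one lens in the red corner at (315,414) and two held partway along the long wall at (410,392) and (482,371). I'll tilt further, mostly along the tote's x.

{"api": "arm_command", "payload": {
  "plan": [
    [0,0,0,0.03,-0.02,0,1],
    [0,0,0,0.1,-0.06,0,1],
    [0,0,0,0.2,-0.12,0,1],
    [0,0,0,0.32,-0.18,0,1],
    [0,0,0,0.44,-0.25,0,1],
    [0,0,0,0.56,-0.32,0,1],
    [0,0,0,0.68,-0.39,0,1],
    [0,0,0,0.8,-0.46,0,1],
    [0,0,0,0.92,-0.53,0,1],
    [0,0,0,1.04,-0.6,0,1],
    [0,0,0,1.16,-0.66,0,1],
    [0,0,0,1.26,-0.72,0,1],
    [0,0,0,1.33,-0.76,0,1],
    [0,0,0,1.38,-0.79,0,1],
    [0,0,0,1.4,-0.8,0,1],
    [0,0,0,1.4,-0.8,0,1],
    [0,0,0,1.4,-0.8,0,1],
    [0,0,0,1.4,-0.8,0,1],
    [0,0,0,1.4,-0.8,0,1],
    [0,0,0,1.4,-0.8,0,1]
  ]
}}

```text
time_s: 10.7
eef_pos: [485.4, -73.9, 255.7]
tool_rot: [-2.651, -0.616, 0.639]
wrist_force: [0.7, -0.0, -3.2]
gripper_width: 0.153
```

```bash
python3 look.py 4
```

```text
10.7 [485.42 -73.94 255.7 ] q [-0.27  0.37  1.11  0.11  2.24  0.88] F [ 0.69 -0.02 -3.22] T [-0.28 -0.55 -0.08] w 0.15293203471769273
[[ 0.8   0.33 -0.5 ]
 [ 0.48 -0.85  0.22]
 [-0.35 -0.42 -0.84]] y az -68.82983041775708
scene 205 116
top 240 182
```

View pics/scene4c.png

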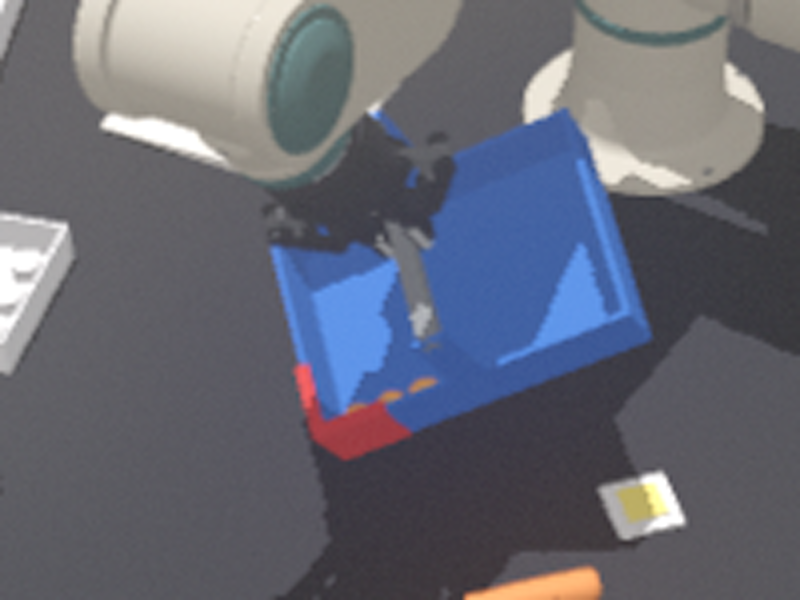

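View pics/top4c.png

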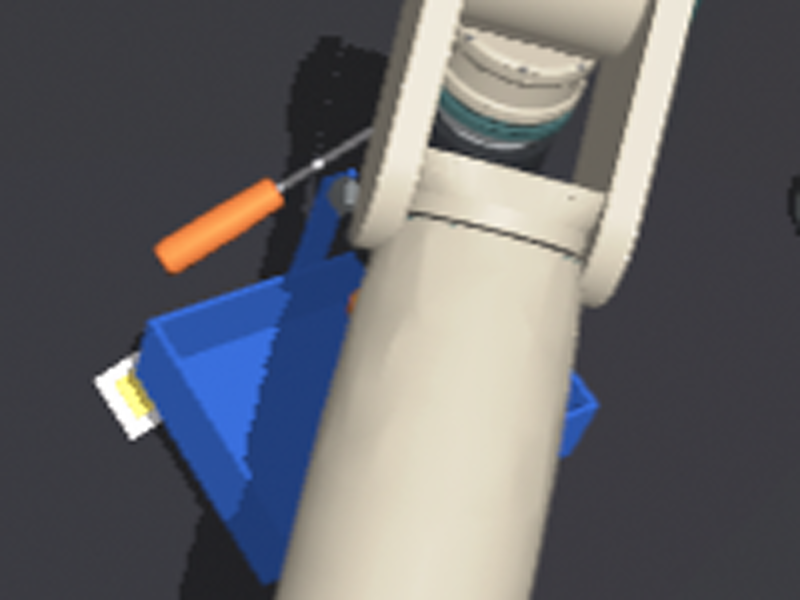

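```bash
cat > ov.py <<'E'
from st import *
import sys
f=sys.argv[1];x0,y0=205,116
img=cv2.imread('pics/scene%s.png'%f);roll=np.radians(float(sys.argv[2]) if len(sys.argv)>2 else 0)
# tote axes in world: x=tool y, y=tool x, z=-tool z ; roll about tote x through the grip
W=np.stack([M[:,1],M[:,0],-M[:,2]],1)@R.from_rotvec([roll,0,0]).as_matrix()
g=s['eef_pos']-5*M[:,2]+M[:,1]*0
P=lambda p:g+W@(np.array(p,float)-[0,0,130])
a=cv2.resize(img[y0:y0+150,x0:x0+200],None,fx=4,fy=4,interpolation=2)
def pt(p):
    u=proj('scene',P(p))[0];return tuple(int(round(k)) for k in ((u-[x0,y0])*4+2))
c=[(115,80),(115,-80),(-115,-80),(-115,80)]
for z in(0,55):
  for i in range(4):cv2.line(a,pt((*c[i],z)),pt((*c[(i+1)%4],z)),(0,255,0),1)
for q in((98,63),(72,63),(46,63)):
  cv2.polylines(a,[np.array([pt((q[0]+13*np.cos(t),q[1]+13*np.sin(t),14)) for t in np.linspace(0,6.28,30)])],True,(255,255,255),1)
cv2.imwrite('pics/ov%s_%s.png'%(f,sys.argv[2] if len(sys.argv)>2 else '0'),a)
print('slope',np.degrees(np.arccos(W[2,2])),'x slope',-W[2,0],'y',-W[2,1])
E
python3 ov.py 4
```

```text
10.8 [485.41 -73.96 255.66] q [-0.27  0.37  1.11  0.11  2.24  0.88] F [-0.91 -0.28 -2.64] T [-0.28 -0.6   0.  ] w 0.14958936063296396
[[ 0.8   0.33 -0.5 ]
 [ 0.48 -0.85  0.22]
 [-0.35 -0.42 -0.84]] y az -68.83381618191422
slope 32.92017104194283 x slope 0.41896404608357846 y 0.3461629310511099
```

View pics/ov4_0.png

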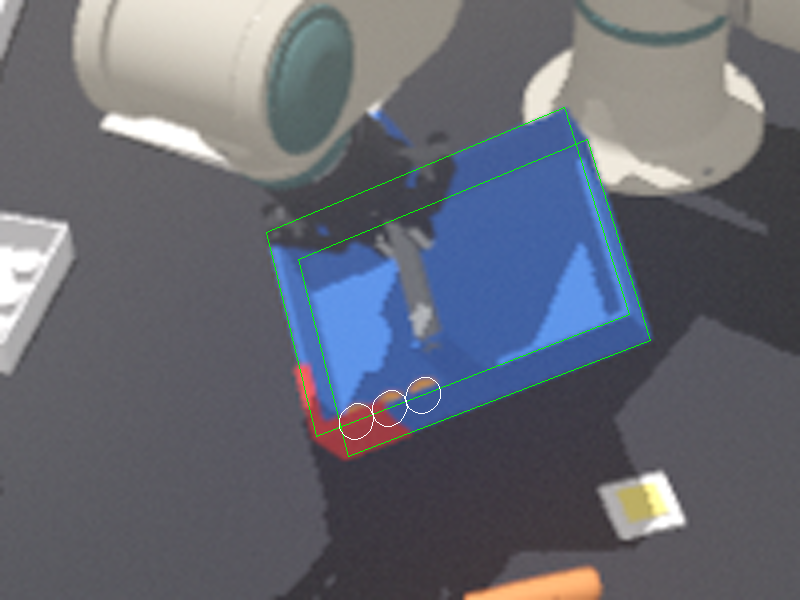

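The overlay shows no slip in the grip. The three lenses sit touching in a row from the red corner, and the drawn circles match at (355,420), (390,408) and (423,395). I'll ease the tilt to about 31° and let it settle.

{"api": "arm_command", "payload": {
  "plan": [
    [0,0,0,-0.05,0.05,0,1],
    [0,0,0,-0.1,0.1,0,1],
    [0,0,0,-0.14,0.14,0,1],
    [0,0,0,-0.15,0.15,0,1],
    [0,0,0,-0.15,0.15,0,1],
    [0,0,0,-0.15,0.15,0,1],
    [0,0,0,-0.15,0.15,0,1],
    [0,0,0,-0.15,0.15,0,1],
    [0,0,0,-0.15,0.15,0,1],
    [0,0,0,-0.15,0.15,0,1],
    [0,0,0,-0.15,0.15,0,1],
    [0,0,0,-0.15,0.15,0,1],
    [0,0,0,-0.15,0.15,0,1],
    [0,0,0,-0.15,0.15,0,1],
    [0,0,0,-0.15,0.15,0,1]
  ]
}}

```text
time_s: 12.3
eef_pos: [485.4, -73.9, 255.7]
tool_rot: [-2.674, -0.62, 0.607]
wrist_force: [-0.4, -0.6, -3.0]
gripper_width: 0.151
```

```bash
python3 look.py 5; python3 ov.py 5; python3 -c "
from h import *
print(telemetry.read_state()['joint_vel'])"
```

```text
12.3 [485.43 -73.95 255.69] q [-0.27  0.35  1.12  0.1   2.21  0.88] F [-0.42 -0.56 -2.96] T [-0.24 -0.58 -0.01] w 0.151145616412306
[[ 0.81  0.34 -0.47]
 [ 0.48 -0.85  0.22]
 [-0.33 -0.4  -0.86]] y az -68.34528717270534
scene 205 116
top 240 182
12.4 [485.41 -73.95 255.65] q [-0.27  0.35  1.12  0.1   2.21  0.88] F [-0.19  0.2  -3.53] T [-0.28 -0.64 -0.03] w 0.15418444721324429
[[ 0.81  0.34 -0.47]
 [ 0.48 -0.85  0.22]
 [-0.33 -0.4  -0.86]] y az -68.34631293327693
slope 31.23391903627117 x slope 0.40126020585049277 y 0.32843115472909823
[-2.00930257e-03  2.41700590e-05 -1.11648830e-03 -1.52778888e-04
 -5.83382052e-04 -1.57799222e-03]
```

View pics/ov5_0.png

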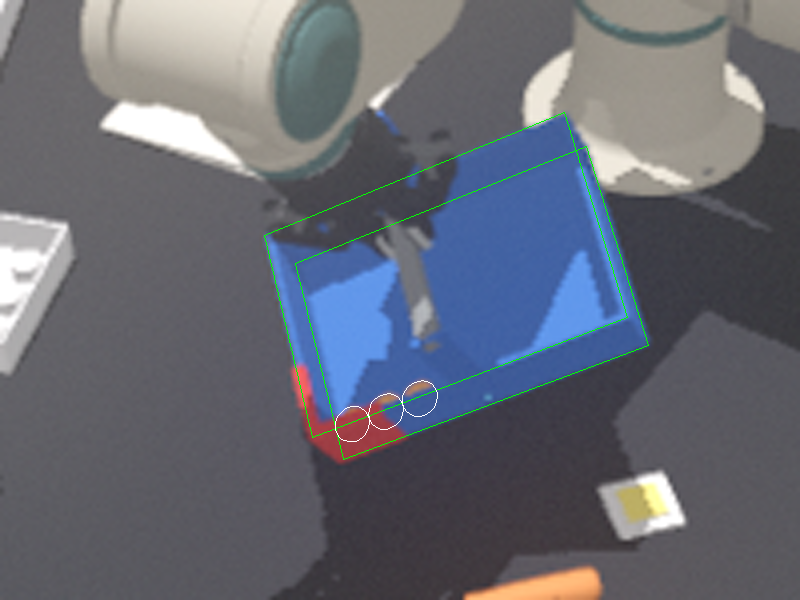

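View pics/scene5.png

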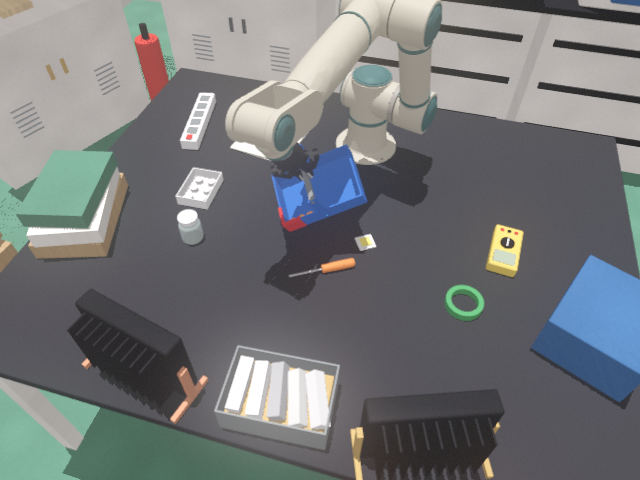

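The tote is still in the air, tilted 31°. The three lenses sit in a row at the red corner (crop (350,412) to (420,388)). The screwdriver (325,268), board (365,242), jar (190,228) and the other bench items are where they started.

```bash
python3 -c "
from h import *
print(finish_job())"
```

```text
the job is handed in; nothing more can be done
None
```

The job is handed in. The gripper is holding the tote in the air, tilted 31° with the red corner lowest, and all three lenses have slid into that corner.

- **Grip and lift:** I gripped the handle bar at 50 N and lifted the tote 130 mm. I then tilted it in steps to 33° and eased back to 31°. The robot clock read about 12.4 s of the 38 s allowed.
- **Last checks:** The arm was still. The tote outline, calculated from the gripper pose, matched the last picture, so it had not slipped. Wrist force was about 3.5 N, and the other bench items looked unmoved.
- **Lens positions:** The lenses touch each other in a row along the long wall, starting in the corner. They are not bunched in a cluster: the last one's centre is about 65 mm from the corner, past the end of the red marking. I left them like that because bunching them would have meant tilting the red corner away from lowest.
- **Not directly seen:** The arm hid most of the tote from the top camera at the end. The lens check rests on the scene camera, where the near wall partly hides the lenses.

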